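# Ease a sagging hooked bolt over a bent keeper and hold the guard gate ajar

### The job

The bolt on top of the yellow guard gate sags, and its down-turned toe catches on the bent-up brass lip of the keeper. With the bolt down as it lies, draw it gently back by its upright black knob until you feel the toe stop against the lip; then, still pulling, lift the bolt over the lip, draw it clear of the keeper and swing the gate towards the robot until it stands ajar by about 20 degrees. Never force the bolt against the lip, leave the things around and inside the guard alone, and finish still holding the knob, with the gate ajar against its closing spring.

Things in the scene. Friction and masses are not known exactly. Their poses are not given: they have to be found in the camera images.
- guard: Fixed bench guard, dark base 150 x 320 x 12 mm, clear walls 114 mm high. Origin: centre of underside. x: from the gate (x = -65 mm) to the back; y: along the shut gate from hinge post (-150 mm) to keeper post (+127 mm). Two steel cheeks on the keeper post, 20 mm apart, 174 mm high, over y = 99 to 155 mm: with the toe between them the gate cannot swing.
- bolt: Dark 10 mm rod, 0.16 kg, along the guard's +y on the gate, 145 mm above the bench. Slides in the barrel and pivots up and down about its rear end, its origin; knob 95 mm, toe 170 mm from there, so the toe rises 1.8 times as far as the knob. It sags 12 mm at the toe; weight and a spring hold it down (about 5 N to lift at the knob). The knob can rise 15 mm to a stop; let go, it falls back.
- knob (a point): Grip point on the bolt's upright round black knob, 14 mm thick; 16 mm below its top and 183 mm above the bench while the bolt sags. Nearby the barrel reaches 155 mm, the staple (35 mm towards the keeper) 168 mm above the bench. It may turn or tilt a little in the fingers: lifting tilts it up to 9 degrees in the plane of the gate.
- toe (a point): Lower end of the bolt's down-turned toe, which is 10 mm thick along the bolt and hangs 16 mm below the rod's centre line.
- keeper: Strike plate with a bent-up brass lip, on the keeper post. Origin: underside, 110 mm above the bench; axes as the guard's. The lip, 3 mm thick, crosses under the rod on the gate side of the toe; its top, at z = 16.5 mm, is 9 to 10 mm above the sagging toe's end: the knob must rise 6 mm to clear it, 10 is ample. Where it stands is not told: the toe meets it at a draw of 7 to 18 mm. It is stiff.
- gate_hinge (a point): Point on the vertical hinge axis of the gate, at the height of the barrel. The knob is 180 mm from this axis when draw is 0, and nearer by the value of draw.
- gate (a joint): Swing of the gate, rad: 0 shut, grows as its free edge swings towards the robot (anticlockwise from above). A spring shuts it; at 0.35 rad it takes about 2 N at the knob to hold.
- draw (a joint): How far the bolt is drawn back from the keeper towards the hinge, m: 0 fully in (it starts within 3 mm of that), 0.05 fully back (stop). Friction about 1.5 N; it stays where it is left. From 0.034 on the toe is clear of the keeper and its cheeks.
- vial_0: Small bottle of amber oil with a blue cap, 32 mm across, 60 mm tall, standing inside the guard. Leave alone. Origin: centre of its underside.
- vial_1: The same with a yellow cap, inside the guard. Leave alone. Origin: centre of its underside.
- ratchet: Ratchet handle, 220 x 33 x 30 mm, lying behind the guard. Leave alone. Origin: centre of its underside.
- deep_adapter: Black turned sleeve, 35 mm across, 64 mm tall, standing behind the guard. Leave alone. Origin: centre of its underside.
- connector: Round black connector, 62 x 21 x 22 mm, lying behind the guard. Leave alone. Origin: centre of its underside.
- screwdriver: Green screwdriver, 170 x 26 x 24 mm, lying at the right. Leave alone. Origin: centre of its underside.

How it is judged:
By the outcome, as a careful person would: the job done as asked, in the order asked, and still so for the second after the job is handed in, while the arm keeps its last pose, push and grip.
It also fails if it takes over 51 s, if anything falls off the work surface, if the arm or the gripper's body presses on something with over 40 N, if the wrist force passes 120 N, or if a joint passes its speed limit or range.

### The arm

A 6-joint arm with a two-finger parallel gripper is mounted at the origin on a cart in front of the work surface, level with it; the furniture and walls round the work are solid. World frame = base frame: x ahead of the robot, y to its left, z up, the work surface at z = 0. Lengths are in m, angles in rad, forces in N, time in s.
With the tool pointing down it reaches from about 0.35 to 0.85 m from the base axis. Payload 8.1 kg.
Tool frame: the origin (TCP) lies on the mounting face of the last link; the fingertips stand 186 mm ahead of it and the grasp point (between the pads) lies 167 mm ahead of it; y points along the fingers, x is the direction in which the jaws open and shut, and the axes are right-handed (so a half turn about y gives the same grasp; the last joint's range is limited). The gripper opens to 93 mm and grips with 3 to 60 N. Pads are 15 mm wide; open, the fingers measure 128 mm over their backs; the gripper's body (75 mm by 188 mm) begins 65 mm behind the grasp point.
Start: joints at [-1.231, 0.13, 1.488, -0, 1.523, -0.085], TCP at [0.247, -0.547, 0.405] pointing down, gripper open.
Joint ranges: [-2.96, 2.96], [-0.89, 2.26], [0.02, 2.5], [-1.34, 4.48], [0, 2.73], [-2.66, 2.66]. Speed limits (rad/s): [2.39, 2.39, 2.79, 3.14, 3.14, 3.14].

### API

Orientations are given as a rotation vector (axis times angle).
In Python, from plant import robot, imaging gives the robot as it stands.
- The arm moves only by the shell command python3 -m inch 'ROWS' [OPENING] [FORCE]. ROWS is JSON, a list of rows, each an object of numbers: "x", "y", "z": the shift along the tool's x, y, z in mm; "twist": the turn about the tool's y in rad. In form: [{"x": .., "y": .., "z": .., "twist": ..}, ...]. A call has 1 to 12 rows; each row shifts and turns the commanded pose from where the row before left it, along the tool's axes as they then stand; what a row does not reach is not made up. A row lasts 1/10 s, in which the tool goes at most 50 mm and 8.59 degrees, less where a joint would pass 70% of its speed; a pose out of reach is approached as far as the arm can. A call with a gripper value outside its range is refused whole. OPENING is the gripper command: -1 is shut, 1 is fully open, values between are in proportion, set as the call begins (- or left out, the last holds). The fingers move at their own pace and stop on an object; FORCE is the grip in N (left out, the last holds). Time passes only in rows, so rows that do not move let the fingers close. It gives the time, the measured TCP pose, the force and the opening at its end, in the units of the state.
- robot.read_state(): the state, without advancing time (a new reading comes with each control period).
- imaging.read_camera(name): name is "scene" or "side" or "wrist"; returns a dict with "color" (480x640x3 uint8, red, green, blue), "depth" (480x640 float32, m along the optical axis (not along the pixel's ray), 0 where there is no reading), "fx", "fy", "cx", "cy" (pixels), "k1" (the pictures are not rectified: a ray, as slopes to the right and down, at radius r is drawn at 1 + k1 r^2 times it, then the intrinsics apply), "rvec" (rotation vector, rad) and "tvec" (3), from world to camera coordinates, as OpenCV has them; the wrist camera has in their place "tool_from_camera" (4x4, takes a point from camera to tool coordinates, whose origin is the TCP and whose axes are the tool frame's). Camera axes: x right, y down, z forward; pixel columns grow to the right and rows downward; lengths in m; the calibration is good to about 2 mm. A picture is of the moment at which its call begins: read the wrist's pose just before it.
- robot.close_job(): hands the job in, once; it reports no verdict.
The state is a dict: "t": time; "q": joint angles; "dq": joint speeds; "joint_torque": joint torques, N m; "tool_pos": TCP position; "orientation": TCP orientation; "force": force on the tool from outside, world axes, zero at the start; "wrist_torque": the same for the moment, N m; "opening": finger opening in m.
Only numpy, scipy, OpenCV 4.12 (cv2) and the standard library are available. Lean on these libraries where they do the work, as an engineer would, in place of code of your own. Each camera call takes 0.05 s, during which the arm holds its last target.

## Working session

There is one attempt and no reset: what is moved stays moved. The work goes in short steps, Python scripts to look and compute and a shell command to move; the robot and the scene stay as the last step left them, time stands still between calls to the robot, and variables do not carry over. Pictures are saved under pics/ and viewed, and the job is handed in when it is done.

```bash
ls; mkdir -p pics
python3 - <<'E'
from plant import robot, imaging
import cv2, numpy as np
s=robot.read_state(); print(s)
for n in ["scene","side","wrist"]:
    d=imaging.read_camera(n)
    cv2.imwrite(f"pics/a_{n}.png",d["color"][:,:,::-1])
    print(n,{k:v for k,v in d.items() if k not in("color","depth")})
    np.savez(f"a_{n}.npz",**d)
E
```

```text
pics
{'t': 0.0, 'q': array([-1.23138526e+00,  1.31115139e-01,  1.48927751e+00, -5.43705668e-06,
        1.52299553e+00, -8.53818863e-02]), 'dq': array([-7.06063837e-04,  3.55129018e-05, -5.52035904e-04,  1.93254542e-04,
       -1.96739236e-04,  4.85946173e-04]), 'joint_torque': array([ 6.58323188e-05, -5.59848797e+01, -4.91749871e+01,  7.67670991e-02,
        3.59538943e-02, -1.57915438e-04]), 'tool_pos': array([ 0.24723087, -0.54644105,  0.40371561]), 'orientation': array([-1.37960707,  0.89188765, -0.88954886]), 'force': array([-0.09657403, -0.11076785, -0.28322363]), 'wrist_torque': array([-0.01459361, -0.01957023,  0.05885428]), 'opening': 0.09286122448717353}
scene {'fx': 472.65429474302704, 'fy': 472.65429474302704, 'cx': 319.3649510048273, 'cy': 234.4419195589835, 'k1': -0.01850386516349295, 'rvec': array([ 1.85621519, -0.85810805,  0.55954536]), 'tvec': array([-0.52365245,  0.28388397,  0.80608866])}
side {'fx': 574.1940442595607, 'fy': 574.1940442595607, 'cx': 324.69627469840714, 'cy': 248.02618634982954, 'k1': -0.11889697989435484, 'rvec': array([ 0.47988367, -2.9290649 ,  0.79252724]), 'tvec': array([0.58500977, 0.35346176, 1.0819927 ])}
wrist {'fx': 423.94298146498016, 'fy': 423.94298146498016, 'cx': 320.15320321110295, 'cy': 245.36102435496616, 'k1': -0.0544101676577658, 'tool_from_camera': array([[ 9.99999443e-01,  8.10011863e-04, -6.76247690e-04,
        -3.21964417e-04],
       [ 8.53325041e-04, -2.43802582e-01,  9.69824506e-01,
         2.08858525e-02],
       [ 6.20698422e-04, -9.69824543e-01, -2.43803137e-01,
         6.74215356e-02],
       [ 0.00000000e+00,  0.00000000e+00,  0.00000000e+00,
         1.00000000e+00]])}
```

View pics/a_scene.png

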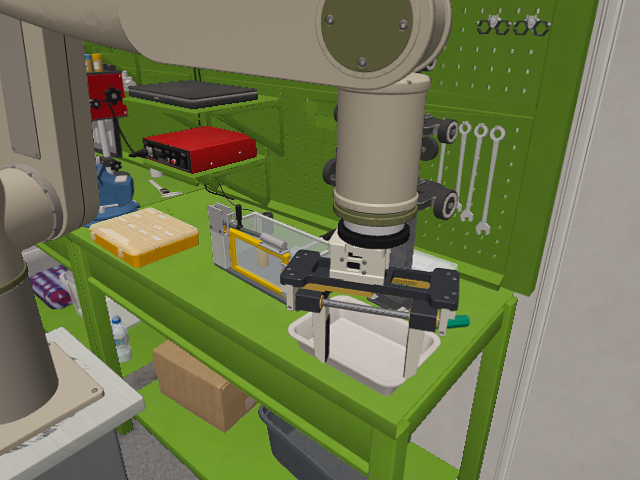

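View pics/a_side.png

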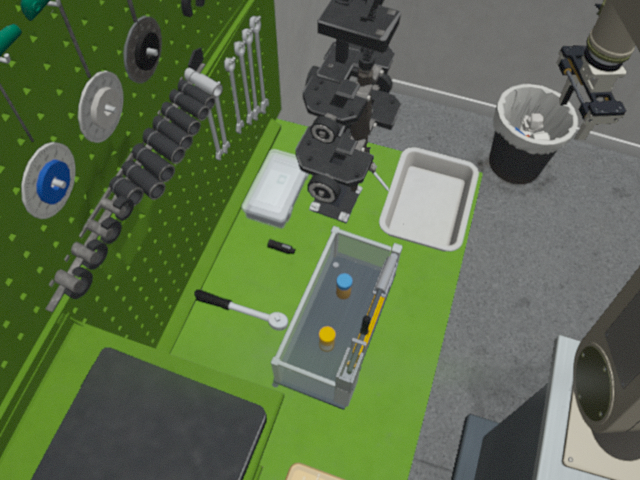

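View pics/a_wrist.png

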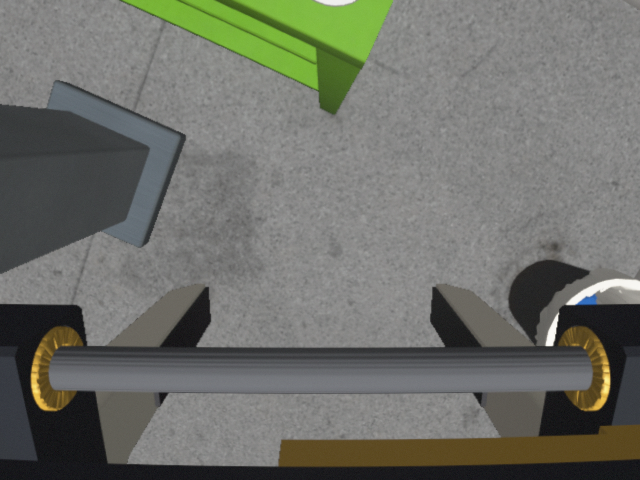

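```bash
cat > h.py <<'E'
import numpy as np, cv2
from scipy.spatial.transform import Rotation as R
def dist(d): return np.array([d["k1"],0,0,0,0.])
def K(d): return np.array([[d["fx"],0,d["cx"]],[0,d["fy"],d["cy"]],[0,0,1.]])
def cam(d,s=None):
    """world_from_cam R, origin"""
    if "rvec" in d:
        Rc=R.from_rotvec(d["rvec"]).as_matrix(); return Rc.T, -Rc.T@d["tvec"]
    T=d["tool_from_camera"]; Rt=R.from_rotvec(s["orientation"]).as_matrix()
    return Rt@T[:3,:3], Rt@T[:3,3]+s["tool_pos"]
def ray(d,uv,s=None):
    p=cv2.undistortPoints(np.array([[uv]],float),K(d),dist(d))[0,0]
    Rw,o=cam(d,s); v=Rw@np.array([p[0],p[1],1]); return o,v
def onz(d,uv,z,s=None):
    o,v=ray(d,uv,s); return o+v*(z-o[2])/v[2]
def tri(r1,r2):
    (o1,v1),(o2,v2)=r1,r2
    t=np.linalg.lstsq(np.c_[v1,-v2],o2-o1,rcond=None)[0]
    a,b=o1+t[0]*v1,o2+t[1]*v2; return (a+b)/2,np.linalg.norm(a-b)
def proj(d,P,s=None):
    Rw,o=cam(d,s); q=Rw.T@(np.array(P)-o)
    x=cv2.projectPoints(q.reshape(1,3),np.zeros(3),np.zeros(3),K(d),dist(d))[0]; return x.ravel()
E
python3 - <<'E'
import cv2
a=cv2.imread("pics/a_scene.png")[190:310,190:340]; cv2.imwrite("pics/b1.png",cv2.resize(a,None,fx=5,fy=5,interpolation=cv2.INTER_CUBIC))
a=cv2.imread("pics/a_side.png")[220:410,260:410]; cv2.imwrite("pics/b2.png",cv2.resize(a,None,fx=3,fy=3,interpolation=cv2.INTER_CUBIC))
E
```

```text
(no output)
```

View pics/b1.png

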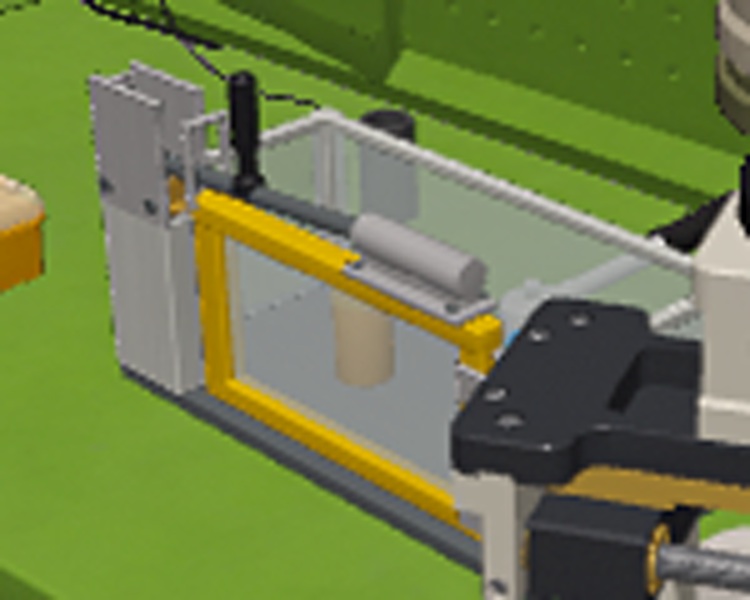

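View pics/b2.png

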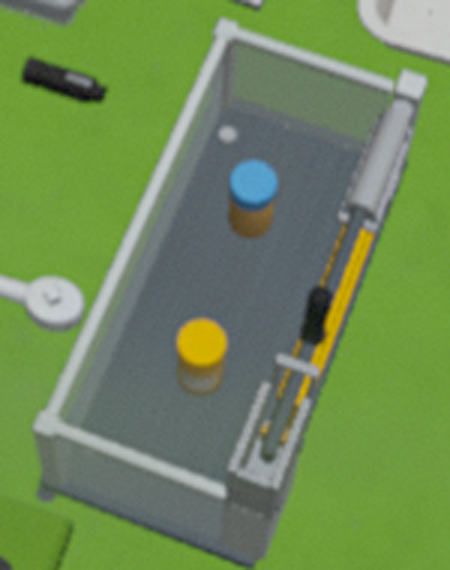

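Run:
```python
from h import *
sc=dict(np.load("a_scene.npz")); sd=dict(np.load("a_side.npz"))
def m(d,x0,x1,y0,y1,thr=45):
    c=d["color"][y0:y1,x0:x1].max(2)<thr
    n,l,st,ce=cv2.connectedComponentsWithStats(c.astype(np.uint8))
    for i in range(1,n):
        if st[i,4]>15:
            ys,xs=np.nonzero(l==i); pts=np.c_[xs+x0,ys+y0].astype(float)
            r=cv2.minAreaRect(pts.astype(np.float32)); print(st[i],ce[i]+[x0,y0],r)
m(sc,230,250,200,232); m(sd,355,375,310,340)
for d,uv in((sc,(238.6,213)),(sd,(365.5,325))):
    z=d["depth"][int(uv[1]),int(uv[0])]; o,v=ray(d,uv); print("depthpt",o+v*z)
# side: vertical direction check
P=tri(ray(sc,(238.6,205.8)),ray(sd,(366,318))); print(P)
P=tri(ray(sc,(238.6,205.8)),ray(sd,(364.5,332))); print(P)
p=P[0]; print(proj(sd,p),proj(sd,p-[0,0,.03]),proj(sc,p),proj(sc,p-[0,0,.03]))
```

```text
[  6   5   7  24 100] [238.35 215.77] ((239.0, 216.5), (6.0, 23.0), 0.0)
[ 6  7  9 17 86] [364.55813953 325.53488372] ((364.61767578125, 325.0294189453125), (6.063390731811523, 15.764815330505371), 14.03624439239502)
depthpt [0.53375263 0.01549223 0.17861813]
depthpt [0.53642427 0.02465368 0.17935155]
(array([0.53831095, 0.01867804, 0.19476062]), np.float64(0.0006886890460204748))
(array([0.5409723 , 0.0352197 , 0.18667904]), np.float64(0.01698373769133361))
[361.54978664 327.98900248] [360.34603957 334.45153978] [235.20047904 206.96884735] [236.03772457 218.58710415]
```

Run:
```python
from h import *
sc=dict(np.load("a_scene.npz")); sd=dict(np.load("a_side.npz"))
print(tri(ray(sc,(255,213.6)),ray(sd,(275.7,360.7))))
A=onz(sd,(275.7,360.7),.128); B=onz(sd,(335.7,229.3),.128); print(A,B,np.linalg.norm(A-B),(A-B)[:2]/np.linalg.norm(A-B))
# yellow rail line in side
hsv=cv2.cvtColor(sd["color"],cv2.COLOR_RGB2HSV)
m=cv2.inRange(hsv,(18,180,120),(30,255,255)); m[:, :355]=0
ys,xs=np.nonzero(m[220:400,:420]); ys+=220
print(len(xs))
vx,vy,x0,y0=cv2.fitLine(np.c_[xs,ys].astype(np.float32),cv2.DIST_HUBER,0,.01,.01).ravel()
p=onz(sd,(x0-40*vx,y0-40*vy),.132);q=onz(sd,(x0+40*vx,y0+40*vy),.132);e=(q-p);print(p,q,e/np.linalg.norm(e))
```

```text
(array([0.67327145, 0.11408326, 0.10840836]), np.float64(0.0011078992455398422))
[0.67022632 0.11966263 0.128     ] [ 0.65370145 -0.17594547  0.128     ] 0.29606962690002075 [0.05581414 0.99844118]
217
[0.53330163 0.07043578 0.132     ] [ 0.52241731 -0.08855249  0.132     ] [-0.06830002 -0.99766483  0.        ]
```

```bash
cat > st.py <<'E'
from h import *
from plant import robot
s=robot.read_state(); T=R.from_rotvec(s["orientation"]).as_matrix()
G=s["tool_pos"]+T[:,1]*.167
print("t",s["t"],"q",s["q"].round(3),"\ngrasp",G.round(4),"F",s["force"].round(2),"Mw",s["wrist_torque"].round(2),"open",round(s["opening"],4))
yaw=np.arctan2(T[1,0],T[0,0]); print("xaxis",T[:,0].round(3),"y",T[:,1].round(4),"z",T[:,2].round(3),"x-axis yaw",yaw.round(4))
E
python3 st.py
python3 - <<'E'
from h import *
s={}
sd=dict(np.load("a_side.npz")); o,v=cam(sd); print(v, o)
for uv in [(345,90),(330,190),(400,160),(470,180)]:
    z=sd["depth"][uv[1],uv[0]]; a,b=ray(sd,uv); print(uv,(a+b*z).round(3))
E
```

```text
t 0.15 q [-1.231  0.131  1.489  0.     1.523 -0.085] 
grasp [ 0.2472 -0.5463  0.2369] F [ 0.54 -0.24 -0.69] Mw [-0.02  0.01 -0.04] open 0.0929
xaxis [ 0.412 -0.911 -0.001] y [-5.0e-04  1.3e-03 -1.0e+00] z [0.911 0.412 0.   ] x-axis yaw -1.146
[0.49518121 0.41516637 1.10467747] [[-0.94884414 -0.27959596  0.14670003]
 [-0.31542104  0.81831548 -0.48048865]
 [ 0.01429578 -0.50218112 -0.86464429]]
(345, 90) [ 0.672 -0.253  0.431]
(330, 190) [ 0.66  -0.145  0.3  ]
(400, 160) [ 0.582 -0.459  0.046]
(470, 180) [ 0.412 -0.461  0.04 ]
```

Run:
```python
from h import *
for n in("a_side.npz","a_scene.npz"):
    d=dict(np.load(n)); 
    v,u=np.mgrid[0:480:3,0:640:3]; z=d["depth"][::3,::3].ravel()
    p=cv2.undistortPoints(np.c_[u.ravel(),v.ravel()].astype(float)[:,None],K(d),dist(d))[:,0]
    Rw,o=cam(d); P=(np.c_[p,np.ones(len(p))]*z[:,None])@Rw.T+o; P=P[z>0]
    k=(P[:,0]>.3)&(P[:,0]<.75)&(P[:,1]>-.4)&(P[:,1]<.25)&(P[:,2]>.15)
    Q=P[k]; g={}
    for a in Q: g.setdefault((round(a[0]//.05*.05,2),round(a[1]//.05*.05,2)),[]).append(a[2])
    for key in sorted(g): 
        if len(g[key])>2: print(n,key,len(g[key]),round(min(g[key]),2),round(max(g[key]),2))
```

```text
a_side.npz (np.float64(0.5), np.float64(-0.15)) 15 0.15 0.16
a_side.npz (np.float64(0.5), np.float64(-0.1)) 19 0.15 0.16
a_side.npz (np.float64(0.5), np.float64(0.0)) 15 0.15 0.2
a_side.npz (np.float64(0.5), np.float64(0.05)) 13 0.15 0.18
a_side.npz (np.float64(0.5), np.float64(0.1)) 14 0.15 0.18
a_side.npz (np.float64(0.55), np.float64(-0.4)) 6 0.29 0.29
a_side.npz (np.float64(0.55), np.float64(0.05)) 8 0.15 0.17
a_side.npz (np.float64(0.55), np.float64(0.1)) 10 0.15 0.18
a_side.npz (np.float64(0.6), np.float64(-0.4)) 76 0.29 0.54
a_side.npz (np.float64(0.6), np.float64(-0.35)) 104 0.22 0.57
a_side.npz (np.float64(0.6), np.float64(-0.3)) 217 0.21 0.59
a_side.npz (np.float64(0.6), np.float64(-0.25)) 86 0.28 0.59
a_side.npz (np.float64(0.6), np.float64(-0.2)) 32 0.28 0.3
a_side.npz (np.float64(0.6), np.float64(-0.15)) 3 0.28 0.29
a_side.npz (np.float64(0.6), np.float64(0.2)) 62 0.37 0.38
a_side.npz (np.float64(0.65), np.float64(-0.4)) 19 0.28 0.53
a_side.npz (np.float64(0.65), np.float64(-0.35)) 103 0.16 0.56
a_side.npz (np.float64(0.65), np.float64(-0.3)) 243 0.29 0.59
a_side.npz (np
[... 1048 characters left out ...]
.float64(-0.4)) 13 0.29 0.42
a_scene.npz (np.float64(0.6), np.float64(-0.25)) 3 0.27 0.29
a_scene.npz (np.float64(0.6), np.float64(-0.2)) 10 0.27 0.3
a_scene.npz (np.float64(0.6), np.float64(0.2)) 6 0.36 0.38
a_scene.npz (np.float64(0.65), np.float64(-0.4)) 50 0.15 0.53
a_scene.npz (np.float64(0.65), np.float64(-0.35)) 3 0.15 0.51
a_scene.npz (np.float64(0.65), np.float64(-0.2)) 21 0.26 0.43
a_scene.npz (np.float64(0.65), np.float64(-0.15)) 3 0.27 0.31
a_scene.npz (np.float64(0.65), np.float64(0.2)) 20 0.34 0.38
a_scene.npz (np.float64(0.7), np.float64(-0.4)) 44 0.15 0.43
a_scene.npz (np.float64(0.7), np.float64(-0.35)) 24 0.33 0.51
a_scene.npz (np.float64(0.7), np.float64(0.2)) 30 0.31 0.38
```

```bash
python3 -m inch '[{"y":-5,"twist":-0.135},{"y":-5,"twist":-0.135},{"y":-5,"twist":-0.135},{"y":-5,"twist":-0.135},{"y":-5,"twist":-0.135},{"y":-5,"twist":-0.135},{"y":-5,"twist":-0.135},{"y":-5,"twist":-0.135}]' 1 25; python3 st.py
```

```text
t 0.15 q [-1.231  0.131  1.489  0.     1.523 -0.085] 
grasp [ 0.2472 -0.5463  0.2369] F [ 0.54 -0.24 -0.69] Mw [-0.02  0.01 -0.04] open 0.0929
xaxis [ 0.412 -0.911 -0.001] y [-5.0e-04  1.3e-03 -1.0e+00] z [0.911 0.412 0.   ] x-axis yaw -1.146$[0]: bad value
```

```bash
python3 -m inch '[{"x":0,"y":-5,"z":0,"twist":-0.135},{"x":0,"y":-5,"z":0,"twist":-0.135},{"x":0,"y":-5,"z":0,"twist":-0.135},{"x":0,"y":-5,"z":0,"twist":-0.135},{"x":0,"y":-5,"z":0,"twist":-0.135},{"x":0,"y":-5,"z":0,"twist":-0.135},{"x":0,"y":-5,"z":0,"twist":-0.135},{"x":0,"y":-5,"z":0,"twist":-0.135}]' 1 25; python3 st.py
```

```text
t: 0.95
tool_pos: [0.2473, -0.5466, 0.4445]
orientation: [-1.569, 0.048, -0.047]
force: [-0.0, 0.0, 0.6]
opening: 0.0929
t 0.95 q [-1.231  0.117  1.43   0.     1.595 -1.171] 
grasp [ 0.2472 -0.5465  0.2775] F [-0.02  0.01  0.56] Mw [-0.02 -0.07 -0.  ] open 0.0929
xaxis [ 0.998 -0.06  -0.   ] y [-3.e-04  8.e-04 -1.e+00] z [0.06  0.998 0.001] x-axis yaw -0.0604
```

```bash
python3 -m inch '[{"x":15,"y":0,"z":30,"twist":0},{"x":21,"y":0,"z":40,"twist":0},{"x":21,"y":0,"z":40,"twist":0},{"x":21,"y":0,"z":40,"twist":0},{"x":21,"y":0,"z":40,"twist":0},{"x":21,"y":0,"z":40,"twist":0},{"x":21,"y":0,"z":40,"twist":0},{"x":21,"y":0,"z":40,"twist":0},{"x":21,"y":0,"z":40,"twist":0},{"x":21,"y":0,"z":40,"twist":0},{"x":21,"y":0,"z":40,"twist":0},{"x":15,"y":0,"z":30,"twist":0}]' 1 25
cat > shot.py <<'E'
import sys
from h import *
from plant import robot, imaging
n=sys.argv[1]
s=robot.read_state(); d=imaging.read_camera("wrist"); np.savez(f"w_{n}.npz",**d,orientation=s["orientation"],tool_pos=s["tool_pos"])
cv2.imwrite(f"pics/w_{n}.png",d["color"][:,:,::-1])
E
python3 shot.py 1; python3 st.py
```

```text
t: 2.15
tool_pos: [0.5179, -0.101, 0.4445]
orientation: [-1.57, 0.051, -0.051]
force: [-0.2, -0.4, -0.1]
opening: 0.0931
t 2.2 q [-0.285 -0.078  1.628  0.003  1.591 -0.222] 
grasp [ 0.5194 -0.0975  0.2774] F [-1.    2.75  0.1 ] Mw [-0.   -0.04  0.01] open 0.0931
xaxis [ 0.998 -0.063  0.001] y [ 8.0e-04  2.9e-03 -1.0e+00] z [0.063 0.998 0.003] x-axis yaw -0.0627
```

View pics/w_1.png

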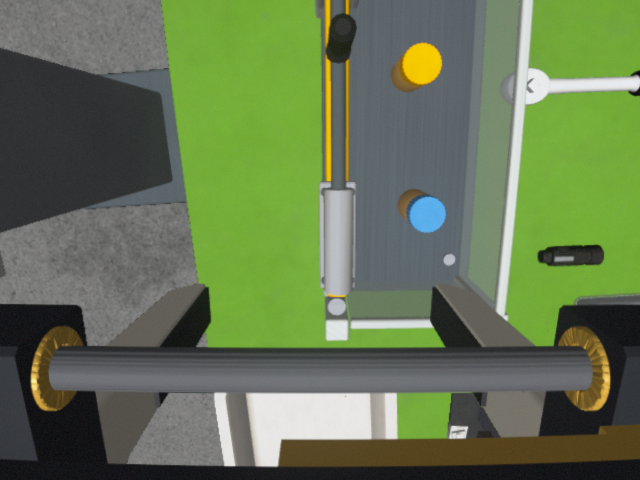

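```bash
python3 -m inch '[{"x":0,"y":0,"z":20,"twist":0},{"x":0,"y":0,"z":30,"twist":0},{"x":0,"y":0,"z":10,"twist":0},{"x":0,"y":0,"z":0,"twist":0},{"x":0,"y":0,"z":0,"twist":0}]' 1 25; python3 shot.py 2; python3 st.py
```

```text
t: 2.7
tool_pos: [0.521, -0.0442, 0.4446]
orientation: [-1.571, 0.052, -0.052]
force: [-0.0, -0.0, -0.3]
opening: 0.0932
t 2.75 q [-1.830e-01 -9.300e-02  1.642e+00 -1.000e-03  1.593e+00 -1.170e-01] 
grasp [ 0.5209 -0.0446  0.2777] F [-0.07 -0.72 -0.39] Mw [-0.06 -0.11 -0.01] open 0.0927
xaxis [ 0.998 -0.066 -0.   ] y [-2.e-04 -5.e-04 -1.e+00] z [ 0.066  0.998 -0.   ] x-axis yaw -0.0665
```

View pics/w_2.png

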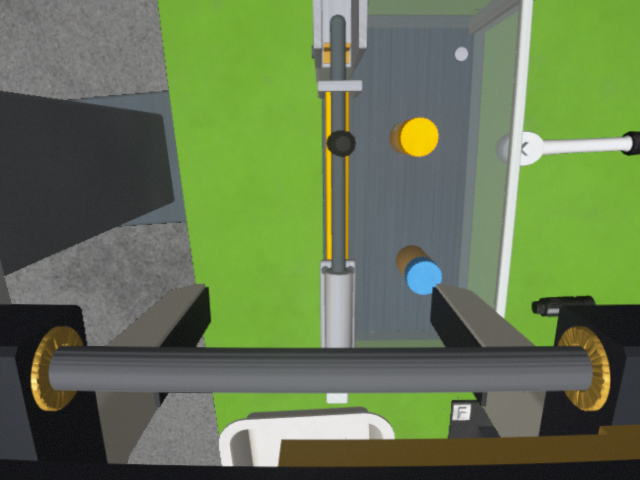

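Run:
```python
from h import *
W=[dict(np.load(f"w_{i}.npz")) for i in(1,2)]
for i,(x0,x1,y0,y1) in enumerate([(322,362,0,70),(322,362,122,166)]):
    m=(W[i]["color"][y0:y1,x0:x1].max(2)<42).astype(np.uint8)
    n,l,st,ce=cv2.connectedComponentsWithStats(m)
    for k in range(1,n):
        if st[k,4]>60: print(i,st[k]+[x0,y0,0,0,0],ce[k]+[x0,y0])
    c=W[i]["color"][y0:y1,x0:x1,::-1]; cv2.imwrite(f"pics/c{i}.png",cv2.resize(c,None,fx=8,fy=8,interpolation=cv2.INTER_CUBIC))
# rod line in view 2
print("rod dir:", [onz(W[1],uv,.15,W[1]).round(4) for uv in((338.5,40),(340,110),(340.5,250))])
```

```text
0 [328  14  28  47 473] [342.29386892  41.66173362]
rod dir: [array([0.5401, 0.0808, 0.15  ]), array([0.5388, 0.0401, 0.15  ]), array([ 0.5342, -0.0495,  0.15  ])]
```

View pics/c0.png

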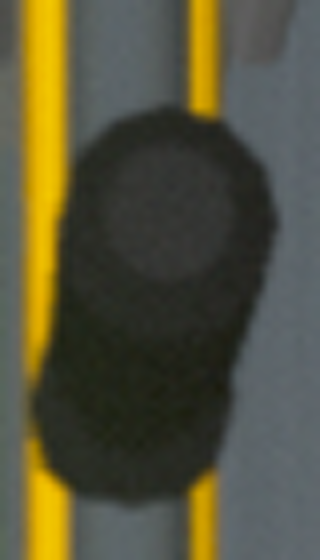

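View pics/c1.png

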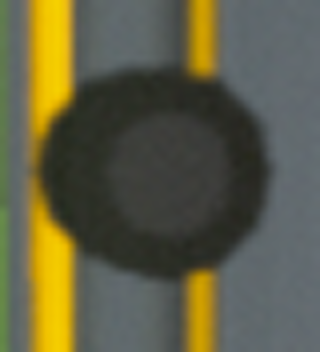

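```bash
python3 - <<'E'
from h import *
W=[dict(np.load(f"w_{i}.npz")) for i in(1,2)]
a=ray(W[0],(343.2,26.3),W[0]); b=ray(W[1],(343,143.8),W[1]); P=tri(a,b); print("w12",P)
sc=dict(np.load("a_scene.npz")); sd=dict(np.load("a_side.npz"))
print("w2+scene",tri(b,ray(sc,(238.5,205.6)))); print("w2+side",tri(b,ray(sd,(366,318.5))))
print("w2 on .199",onz(W[1],(343,143.8),.199,W[1]), "w1",onz(W[0],(343.2,26.3),.199,W[0]))
E
python3 st.py
```

```text
w12 (array([0.53702527, 0.02014271, 0.19880803]), np.float64(1.3405239625231498e-05))
w2+scene (array([0.53769064, 0.0197123 , 0.19498372]), np.float64(0.0012173669245447041))
w2+side (array([0.537693  , 0.0201065 , 0.19646635]), np.float64(0.0011083925125249298))
w2 on .199 [0.53700877 0.02014566 0.199     ] w1 [0.5370195  0.02009651 0.199     ]
t 2.75 q [-1.830e-01 -9.300e-02  1.642e+00 -1.000e-03  1.593e+00 -1.170e-01] 
grasp [ 0.5209 -0.0446  0.2777] F [-0.07 -0.72 -0.39] Mw [-0.06 -0.11 -0.01] open 0.0927
xaxis [ 0.998 -0.066 -0.   ] y [-2.e-04 -5.e-04 -1.e+00] z [ 0.066  0.998 -0.   ] x-axis yaw -0.0665
```

```bash
python3 -m inch '[{"x":4,"y":5,"z":20,"twist":0},{"x":4,"y":5,"z":25,"twist":0},{"x":4,"y":5,"z":20,"twist":0},{"x":0,"y":20,"z":0,"twist":0},{"x":0,"y":10,"z":0,"twist":0},{"x":0,"y":0,"z":0,"twist":0},{"x":0,"y":0,"z":0,"twist":0}]' 1 25; python3 shot.py 3; python3 st.py
```

```text
t: 3.45
tool_pos: [0.5373, 0.0195, 0.3999]
orientation: [-1.57, 0.053, -0.053]
force: [0.7, 0.1, 0.0]
opening: 0.0929
t 3.5 q [-0.059 -0.036  1.668 -0.     1.509  0.008] 
grasp [0.5376 0.0196 0.2335] F [-0.19 -0.9  -0.04] Mw [-0.06 -0.08 -0.01] open 0.0929
xaxis [ 0.998 -0.067  0.001] y [ 7.e-04 -2.e-04 -1.e+00] z [ 0.067  0.998 -0.   ] x-axis yaw -0.0671
```

View pics/w_3.png

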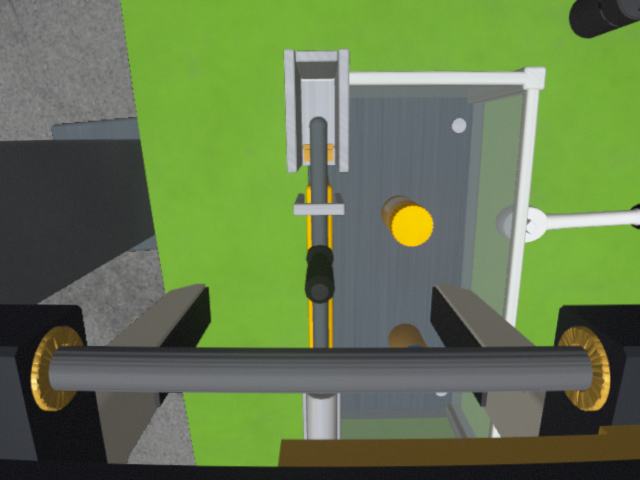

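```bash
python3 -m inch '[{"x":0,"y":10,"z":0,"twist":0},{"x":0,"y":15,"z":0,"twist":0},{"x":0,"y":15,"z":0,"twist":0},{"x":0,"y":10.5,"z":0,"twist":0},{"x":0,"y":0,"z":0,"twist":0},{"x":0,"y":0,"z":0,"twist":0}]' 1 25; python3 st.py; python3 -m inch '[{"x":0,"y":0,"z":0,"twist":0},{"x":0,"y":0,"z":0,"twist":0},{"x":0,"y":0,"z":0,"twist":0},{"x":0,"y":0,"z":0,"twist":0},{"x":0,"y":0,"z":0,"twist":0}]' -0.5 25; python3 st.py
```

```text
t: 4.1
tool_pos: [0.5372, 0.0205, 0.3487]
orientation: [-1.57, 0.053, -0.051]
force: [-0.6, -0.1, 1.5]
opening: 0.093
t 4.1 q [-0.057 -0.005  1.732 -0.     1.415  0.009] 
grasp [0.537  0.0205 0.1817] F [-0.62 -0.12  1.47] Mw [ 0.04 -0.11  0.04] open 0.093
xaxis [ 0.998 -0.066 -0.001] y [-1.1e-03  1.0e-04 -1.0e+00] z [ 0.066  0.998 -0.   ] x-axis yaw -0.0659
t: 4.6
tool_pos: [0.5374, 0.0204, 0.3495]
orientation: [-1.57, 0.052, -0.052]
force: [-0.4, -0.1, 0.8]
opening: 0.0577
t 4.6 q [-0.057 -0.005  1.731 -0.     1.415  0.009] 
grasp [0.5374 0.0204 0.1825] F [-0.41 -0.12  0.78] Mw [-0.08 -0.07 -0.  ] open 0.0577
xaxis [ 0.998 -0.066  0.   ] y [ 4.e-04 -1.e-04 -1.e+00] z [ 0.066  0.998 -0.   ] x-axis yaw -0.066
```

```bash
python3 -m inch '[{"x":0,"y":0,"z":0,"twist":0},{"x":0,"y":0,"z":0,"twist":0},{"x":0,"y":0,"z":0,"twist":0},{"x":0,"y":0,"z":0,"twist":0},{"x":0,"y":0,"z":0,"twist":0},{"x":0,"y":0,"z":0,"twist":0},{"x":0,"y":0,"z":0,"twist":0},{"x":0,"y":0,"z":0,"twist":0},{"x":0,"y":0,"z":0,"twist":0},{"x":0,"y":0,"z":0,"twist":0}]' -1 25; python3 st.py; python3 shot.py 4
python3 - <<'E'
from plant import imaging; import cv2
d=imaging.read_camera("side"); cv2.imwrite("pics/d_side.png",cv2.resize(d["color"][220:420,240:440,::-1],None,fx=3,fy=3))
E
```

```text
t: 5.6
tool_pos: [0.5373, 0.0205, 0.3492]
orientation: [-1.57, 0.052, -0.052]
force: [-0.6, -0.4, 0.8]
opening: 0.0134
t 5.6 q [-0.057 -0.005  1.732  0.     1.415  0.009] 
grasp [0.5373 0.0205 0.1822] F [-0.56 -0.41  0.79] Mw [-0.    0.07 -0.01] open 0.0134
xaxis [ 0.998 -0.066 -0.   ] y [-2.e-04  0.e+00 -1.e+00] z [0.066 0.998 0.   ] x-axis yaw -0.066
```

View pics/w_4.png

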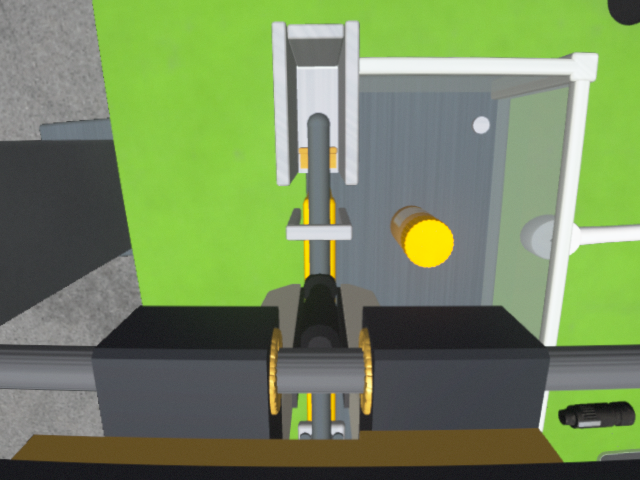

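View pics/d_side.png

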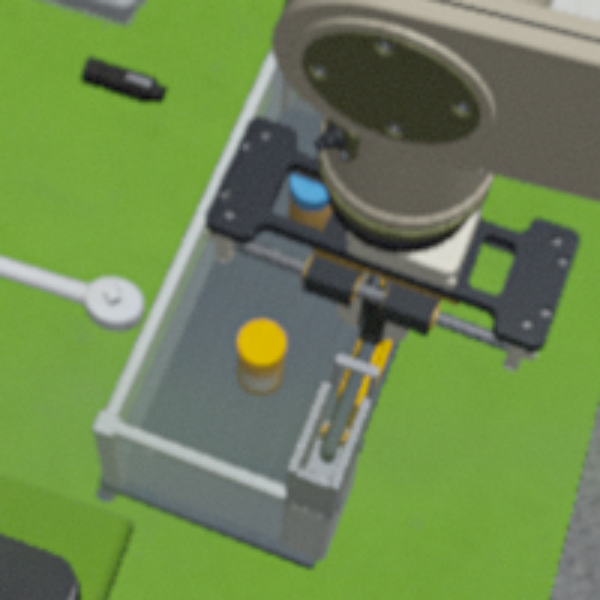

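```bash
python3 -m inch '[{"x":0,"y":0,"z":-0.5,"twist":0},{"x":0,"y":0,"z":-0.5,"twist":0},{"x":0,"y":0,"z":-0.5,"twist":0},{"x":0,"y":0,"z":-0.5,"twist":0}]'; python3 -m inch '[{"x":0,"y":0,"z":-0.5,"twist":0},{"x":0,"y":0,"z":-0.5,"twist":0}]'; python3 -m inch '[{"x":0,"y":0,"z":-0.5,"twist":0}]';python3 st.py
```

```text
t: 6.1
tool_pos: [0.5372, 0.0185, 0.3492]
orientation: [-1.57, 0.052, -0.052]
force: [-0.5, 0.9, 0.0]
opening: 0.0132
t: 6.3
tool_pos: [0.5371, 0.0174, 0.3492]
orientation: [-1.57, 0.052, -0.052]
force: [-0.7, 0.9, 0.5]
opening: 0.0134
t: 6.4
tool_pos: [0.5371, 0.0169, 0.3493]
orientation: [-1.57, 0.052, -0.052]
force: [0.5, 2.0, 0.4]
opening: 0.0134
t 6.4 q [-0.064 -0.006  1.732  0.     1.415  0.002] 
grasp [0.5371 0.0169 0.1823] F [0.54 1.98 0.39] Mw [0.2  0.03 0.02] open 0.0134
xaxis [ 0.998 -0.066  0.   ] y [ 1.e-04  0.e+00 -1.e+00] z [0.066 0.998 0.   ] x-axis yaw -0.066
```

```bash
python3 -m inch '[{"x":0,"y":0,"z":-0.5,"twist":0}]'|grep force;  python3 -m inch '[{"x":0,"y":0,"z":-0.5,"twist":0}]'
```

```text
force: [0.1, 3.2, 0.8]
t: 6.6
tool_pos: [0.537, 0.0161, 0.3493]
orientation: [-1.57, 0.052, -0.052]
force: [-0.0, 4.1, -0.1]
opening: 0.0135
```

```bash
python3 -m inch '[{"x":0,"y":0,"z":-0.5,"twist":0}]'|grep force;  python3 -m inch '[{"x":0,"y":0,"z":-0.5,"twist":0}]'
```

```text
force: [0.0, 7.0, 0.1]
t: 6.8
tool_pos: [0.537, 0.0157, 0.3493]
orientation: [-1.568, 0.051, -0.052]
force: [0.7, 9.3, 1.0]
opening: 0.0133
```

```bash
python3 -m inch '[{"x":0,"y":0,"z":0.4,"twist":0},{"x":0,"y":0,"z":0,"twist":0}]'; python3 shot.py 5; python3 st.py
python3 - <<'E'
import cv2
a=cv2.imread("pics/w_4.png")[80:260,260:380]; b=cv2.imread("pics/w_5.png")[80:260,260:380]
cv2.imwrite("pics/e.png",cv2.resize(cv2.hconcat([a,b]),None,fx=3.2,fy=3.2,interpolation=cv2.INTER_CUBIC))
E
```

```text
t: 7.0
tool_pos: [0.537, 0.0159, 0.3493]
orientation: [-1.569, 0.051, -0.052]
force: [-0.0, 6.2, 0.8]
opening: 0.0136
t 7.05 q [-6.600e-02 -6.000e-03  1.733e+00  1.000e-03  1.415e+00 -1.000e-03] 
grasp [0.5371 0.0161 0.1823] F [-0.01  5.6   0.37] Mw [ 0.89 -0.05 -0.05] open 0.0136
xaxis [ 0.998 -0.065  0.   ] y [ 2.0e-04  1.2e-03 -1.0e+00] z [0.065 0.998 0.001] x-axis yaw -0.0655
```

View pics/e.png

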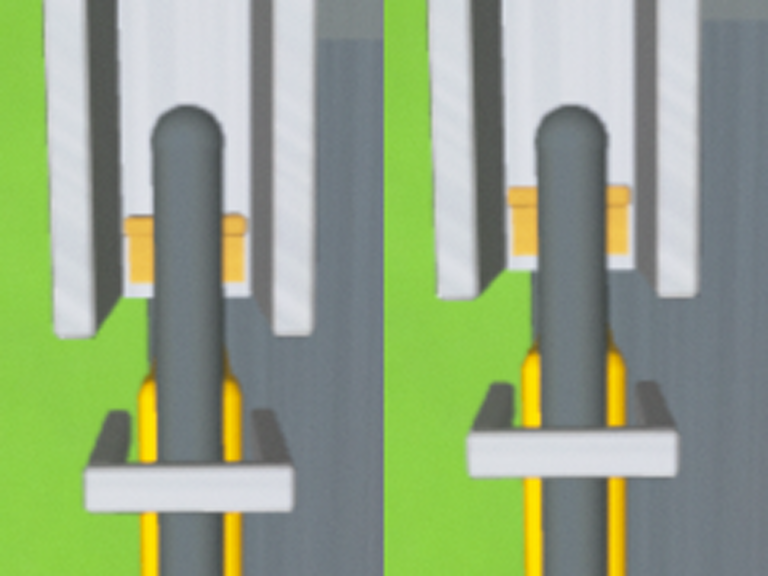

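```bash
python3 -m inch '[{"x":0,"y":-0.5,"z":-0.2,"twist":0},{"x":0,"y":-0.5,"z":-0.2,"twist":0}]'; python3 -m inch '[{"x":0,"y":-0.5,"z":-0.2,"twist":0},{"x":0,"y":-0.5,"z":-0.2,"twist":0}]'
```

```text
t: 7.25
tool_pos: [0.5369, 0.0157, 0.3497]
orientation: [-1.569, 0.052, -0.051]
force: [2.3, 6.7, -3.9]
opening: 0.0134
t: 7.45
tool_pos: [0.5368, 0.0153, 0.3502]
orientation: [-1.568, 0.052, -0.051]
force: [2.9, 7.3, -7.4]
opening: 0.0134
```

```bash
python3 -m inch '[{"x":0,"y":-0.5,"z":-0.2,"twist":0},{"x":0,"y":-0.5,"z":-0.2,"twist":0}]' -1 35; python3 -m inch '[{"x":0,"y":-0.5,"z":-0.2,"twist":0},{"x":0,"y":-0.5,"z":-0.2,"twist":0}]'
```

```text
t: 7.65
tool_pos: [0.5367, 0.015, 0.3506]
orientation: [-1.568, 0.053, -0.05]
force: [2.8, 7.5, -9.8]
opening: 0.0134
t: 7.85
tool_pos: [0.5365, 0.0146, 0.3511]
orientation: [-1.568, 0.053, -0.049]
force: [2.9, 6.3, -12.9]
opening: 0.0131
```

```bash
python3 -m inch '[{"x":0,"y":0,"z":0,"twist":0},{"x":0,"y":0,"z":0,"twist":0}]'; python3 st.py; python3 shot.py 6
python3 - <<'E'
import cv2
from plant import imaging
a=cv2.imread("pics/w_5.png")[80:340,260:380]; b=cv2.imread("pics/w_6.png")[80:340,260:380]
cv2.imwrite("pics/e2.png",cv2.resize(cv2.hconcat([a,b]),None,fx=2.3,fy=2.3,interpolation=cv2.INTER_CUBIC))
d=imaging.read_camera("scene"); cv2.imwrite("pics/f_scene.png",cv2.resize(d["color"][170:310,190:340,::-1],None,fx=4,fy=4,interpolation=cv2.INTER_CUBIC))
E
```

```text
t: 8.05
tool_pos: [0.5365, 0.0146, 0.3511]
orientation: [-1.568, 0.053, -0.049]
force: [3.2, 5.9, -10.7]
opening: 0.0135
t 8.05 q [-0.069 -0.008  1.731  0.002  1.421 -0.004] 
grasp [0.5361 0.015  0.1841] F [  3.17   5.94 -10.74] Mw [ 1.64 -0.73  0.03] open 0.0135
xaxis [ 0.998 -0.065 -0.003] y [-0.0024  0.0024 -1.    ] z [0.065 0.998 0.002] x-axis yaw -0.0654
```

View pics/e2.png

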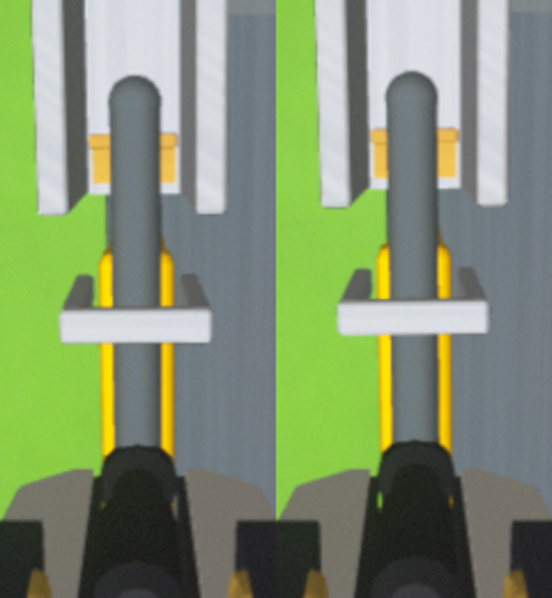

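View pics/f_scene.png

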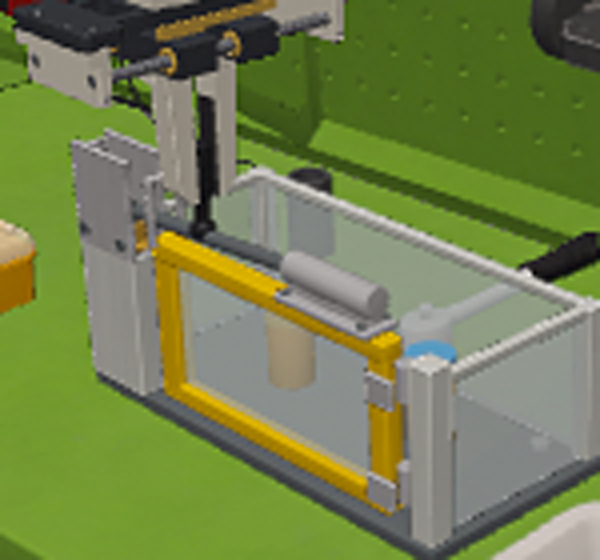

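```bash
python3 -m inch '[{"x":0.2,"y":-0.5,"z":-0.1,"twist":0},{"x":0.2,"y":-0.5,"z":-0.1,"twist":0}]' -1 20; python3 -m inch '[{"x":0,"y":-0.5,"z":-0.2,"twist":0},{"x":0,"y":-0.5,"z":-0.2,"twist":0}]'; python3 st.py
```

```text
t: 8.35
tool_pos: [0.5368, 0.0136, 0.3527]
orientation: [-1.57, 0.054, -0.05]
force: [0.2, 1.6, -7.8]
opening: 0.014
t: 8.55
tool_pos: [0.537, 0.0128, 0.3547]
orientation: [-1.571, 0.053, -0.051]
force: [-0.6, -0.2, -8.6]
opening: 0.0134
t 8.55 q [-7.100e-02 -1.000e-02  1.726e+00 -1.000e-03  1.427e+00 -5.000e-03] 
grasp [0.5368 0.0127 0.1877] F [-0.62 -0.25 -8.6 ] Mw [ 0.25 -0.01 -0.04] open 0.0134
xaxis [ 0.998 -0.066 -0.001] y [-1.3e-03 -6.0e-04 -1.0e+00] z [ 0.066  0.998 -0.001] x-axis yaw -0.0663
```

```bash
python3 -m inch '[{"x":0,"y":0,"z":-0.5,"twist":0}]'; python3 -m inch '[{"x":0,"y":0,"z":-0.3,"twist":0}]'
```

```text
t: 8.65
tool_pos: [0.5371, 0.0124, 0.355]
orientation: [-1.57, 0.053, -0.051]
force: [-1.1, 1.2, -8.1]
opening: 0.014
t: 8.75
tool_pos: [0.5371, 0.0122, 0.3551]
orientation: [-1.57, 0.052, -0.052]
force: [-1.6, 1.5, -7.6]
opening: 0.0136
```

```bash
python3 -m inch '[{"x":0,"y":0,"z":-0.5,"twist":0}]'; python3 -m inch '[{"x":0,"y":0,"z":-0.3,"twist":0}]'
```

```text
t: 8.85
tool_pos: [0.5371, 0.0118, 0.3552]
orientation: [-1.57, 0.052, -0.052]
force: [-1.7, 2.0, -8.4]
opening: 0.0139
t: 8.95
tool_pos: [0.5371, 0.0116, 0.3552]
orientation: [-1.57, 0.052, -0.052]
force: [-2.0, 1.1, -6.5]
opening: 0.0139
```

```bash
python3 shot.py 7
python3 - <<'E'
import cv2
a=cv2.imread("pics/w_5.png")[80:340,260:380]; b=cv2.imread("pics/w_7.png")[80:340,260:380]
cv2.imwrite("pics/e3.png",cv2.resize(cv2.hconcat([a,b]),None,fx=2.3,fy=2.3,interpolation=cv2.INTER_CUBIC))
E
python3 st.py
```

```text
t 9.0 q [-0.074 -0.011  1.726 -0.     1.427 -0.008] 
grasp [0.5371 0.0115 0.1883] F [-2.35  1.24 -7.46] Mw [ 0.5   0.22 -0.02] open 0.0133
xaxis [ 0.998 -0.066 -0.   ] y [-2.e-04 -1.e-04 -1.e+00] z [ 0.066  0.998 -0.   ] x-axis yaw -0.066
```

View pics/e3.png

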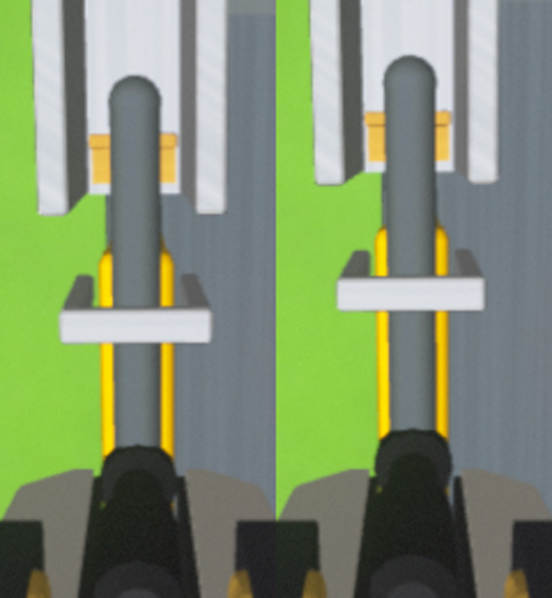

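Run:
```python
from h import *
for n,(tv,lv),(zt) in ((4,(113.2,147.5),.133),(5,(80+76/2.3,80+134/2.3),.133),(6,(80+72/2.3,80+128/2.3),.137),(7,(80+57/2.3,80+112/2.3),.1435)):
    W=dict(np.load(f"w_{n}.npz")); u=260+134/2.3
    a=onz(W,(u,tv),zt,W); b=onz(W,(u,lv),.1265,W); print(n,a.round(4),b.round(4),"gap",(a-b)[1])
```

```text
4 [0.5416 0.0993 0.133 ] [0.5406 0.0843 0.1265] gap 0.01498207743079323
5 [0.5414 0.0951 0.133 ] [0.5407 0.0842 0.1265] gap 0.010865528468805286
6 [0.5404 0.0947 0.137 ] [0.5396 0.0844 0.1265] gap 0.010267018168219497
7 [0.5416 0.0937 0.1435] [0.5409 0.0841 0.1265] gap 0.00958663737465168
```

```bash
python3 -m inch '[{"x":0,"y":-0.4,"z":-0.5,"twist":0}]'; python3 -m inch '[{"x":-0.2,"y":-0.4,"z":-0.4,"twist":0}]'; python3 -m inch '[{"x":-0.2,"y":-0.4,"z":-0.4,"twist":0}]'
```

```text
t: 9.1
tool_pos: [0.5371, 0.011, 0.3556]
orientation: [-1.57, 0.052, -0.052]
force: [-1.3, 1.4, -8.6]
opening: 0.0141
t: 9.2
tool_pos: [0.5369, 0.0106, 0.356]
orientation: [-1.57, 0.052, -0.052]
force: [-1.5, 0.8, -7.7]
opening: 0.0138
t: 9.3
tool_pos: [0.5367, 0.0102, 0.3565]
orientation: [-1.57, 0.052, -0.052]
force: [-0.6, 1.3, -7.7]
opening: 0.0134
```

```bash
python3 -m inch '[{"x":0,"y":-0.5,"z":-0.4,"twist":0},{"x":0,"y":-0.5,"z":-0.4,"twist":0},{"x":0,"y":-0.5,"z":-0.4,"twist":0}]'; python3 -m inch '[{"x":0,"y":-0.5,"z":-0.4,"twist":0},{"x":0,"y":-0.5,"z":-0.4,"twist":0},{"x":0,"y":-0.5,"z":-0.4,"twist":0}]'; python3 shot.py 8;python3 - <<'E'
import cv2
a=cv2.imread("pics/w_5.png")[80:340,260:380]; b=cv2.imread("pics/w_8.png")[80:340,260:380]
cv2.imwrite("pics/e4.png",cv2.resize(cv2.hconcat([a,b]),None,fx=2.3,fy=2.3,interpolation=cv2.INTER_CUBIC))
E
python3 st.py
```

```text
t: 9.6
tool_pos: [0.5366, 0.009, 0.358]
orientation: [-1.57, 0.052, -0.052]
force: [0.1, 0.9, -9.2]
opening: 0.0134
t: 9.9
tool_pos: [0.5365, 0.0078, 0.3595]
orientation: [-1.57, 0.052, -0.052]
force: [0.0, 1.3, -9.4]
opening: 0.0139
t 9.95 q [-0.081 -0.016  1.723 -0.     1.434 -0.015] 
grasp [0.5365 0.0078 0.1925] F [ 0.77  1.94 -9.64] Mw [0.5  0.03 0.04] open 0.0136
xaxis [ 0.998 -0.066  0.   ] y [ 1.e-04 -0.e+00 -1.e+00] z [ 0.066  0.998 -0.   ] x-axis yaw -0.066
```

View pics/e4.png

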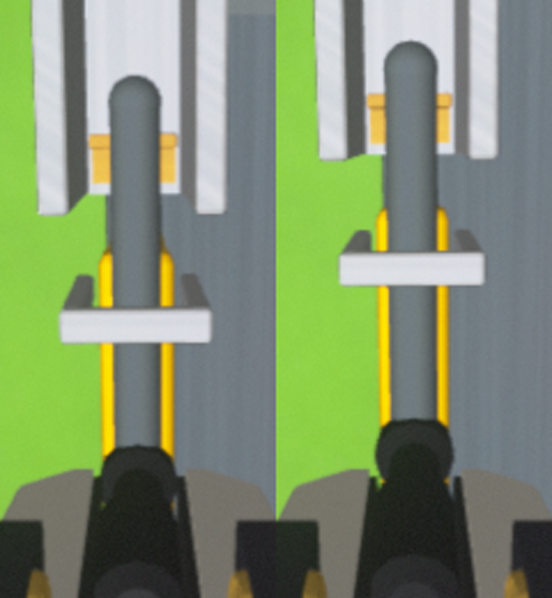

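```bash
python3 -m inch '[{"x":0,"y":0,"z":-1,"twist":0},{"x":0,"y":0,"z":-1,"twist":0}]'; python3 -m inch '[{"x":0,"y":0,"z":-1,"twist":0},{"x":0,"y":0,"z":-1,"twist":0}]'
```

```text
t: 10.15
tool_pos: [0.5364, 0.0058, 0.3595]
orientation: [-1.57, 0.052, -0.052]
force: [-0.5, 1.7, -8.5]
opening: 0.0135
t: 10.35
tool_pos: [0.5362, 0.0038, 0.3595]
orientation: [-1.57, 0.052, -0.052]
force: [-0.1, 2.6, -8.0]
opening: 0.0137
```

Free over the lip (1.5–2.6 N, friction level). Continuing.

```bash
python3 -m inch '[{"x":0,"y":0,"z":-1.5,"twist":0},{"x":0,"y":0,"z":-1.5,"twist":0},{"x":0,"y":0,"z":-1.5,"twist":0},{"x":0,"y":0,"z":-1.5,"twist":0}]'; python3 -m inch '[{"x":0,"y":0,"z":-1.5,"twist":0},{"x":0,"y":0,"z":-1.5,"twist":0},{"x":0,"y":0,"z":-1.5,"twist":0},{"x":0,"y":0,"z":-1.5,"twist":0}]'; python3 shot.py 9
```

```text
t: 10.75
tool_pos: [0.5359, -0.0023, 0.3595]
orientation: [-1.57, 0.052, -0.052]
force: [-0.2, 0.6, -8.1]
opening: 0.0135
t: 11.15
tool_pos: [0.5354, -0.0082, 0.3595]
orientation: [-1.57, 0.052, -0.052]
force: [-1.1, 1.8, -8.5]
opening: 0.0139
```

View pics/w_9.png

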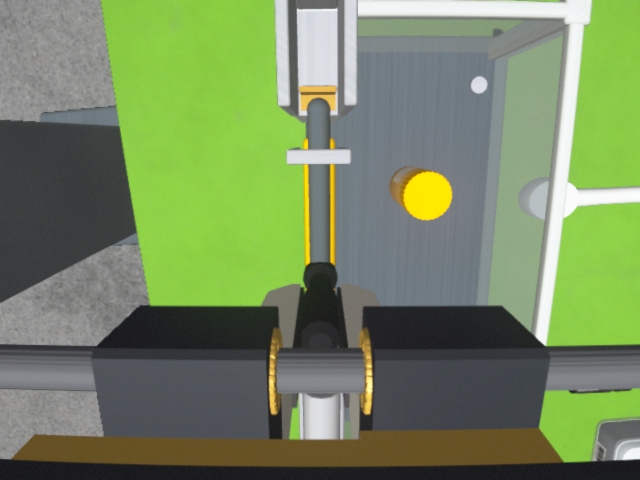

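```bash
python3 -m inch '[{"x":0,"y":0,"z":-1.5,"twist":0},{"x":0,"y":0,"z":-1.5,"twist":0},{"x":0,"y":0,"z":-1.5,"twist":0},{"x":0,"y":0,"z":-1.5,"twist":0},{"x":0,"y":0,"z":-1,"twist":0}]'; python3 -m inch '[{"x":0,"y":0,"z":-1.5,"twist":0},{"x":0,"y":0,"z":-1.5,"twist":0},{"x":0,"y":0,"z":-1.5,"twist":0},{"x":0,"y":0,"z":-1.5,"twist":0},{"x":0,"y":0,"z":-1,"twist":0},{"x":0,"y":0,"z":0,"twist":0}]'; python3 shot.py 10; python3 st.py
```

```text
t: 11.7
tool_pos: [0.535, -0.0152, 0.3594]
orientation: [-1.57, 0.052, -0.052]
force: [-0.4, 2.0, -7.7]
opening: 0.0132
t: 12.3
tool_pos: [0.5345, -0.0223, 0.3594]
orientation: [-1.57, 0.052, -0.052]
force: [0.2, 1.2, -9.5]
opening: 0.0136
t 12.35 q [-0.137 -0.02   1.727 -0.     1.434 -0.071] 
grasp [ 0.5345 -0.0223  0.1924] F [-0.51  0.59 -8.72] Mw [ 0.23 -0.12  0.01] open 0.0136
xaxis [ 0.998 -0.066 -0.   ] y [-1.e-04 -3.e-04 -1.e+00] z [ 0.066  0.998 -0.   ] x-axis yaw -0.0662
```

View pics/w_10.png

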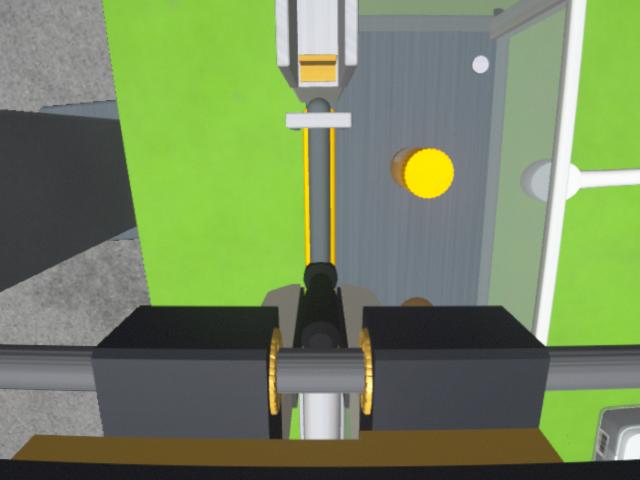

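Run:
```python
from h import *
W=dict(np.load("w_10.npz"))
import cv2
cv2.imwrite("pics/g.png",cv2.resize(W["color"][40:150,250:390,::-1],None,fx=5,fy=5,interpolation=cv2.INTER_CUBIC))
```

```text
(no output)
```

View pics/g.png

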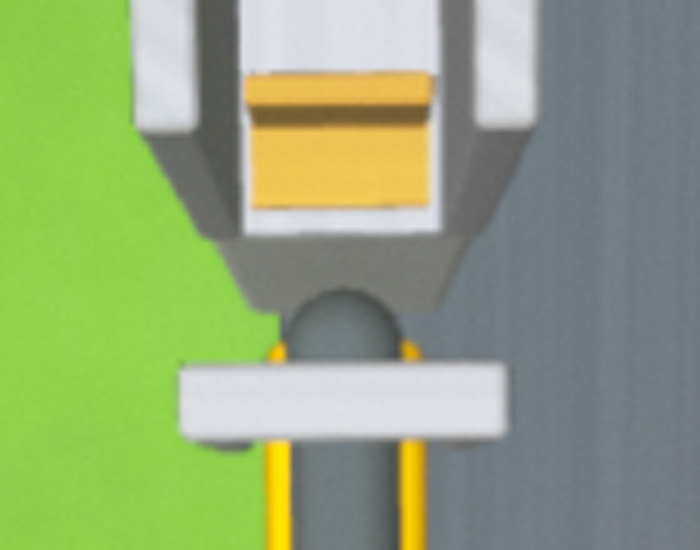

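Run:
```python
from h import *
W=dict(np.load("w_10.npz")); f=lambda x,y:(250+x/5,40+y/5)
t=onz(W,f(343,290),.151,W); c=onz(W,f(165,130),.174,W); c2=onz(W,f(505,125),.174,W); st=onz(W,f(343,365),.168,W); b=onz(W,f(340,235),.11,W)
print("toe end",t,"cheek",c,c2,"post",b,"staple",st)
W=dict(np.load("w_4.npz")); print("toe end start",onz(W,(318,113.2),.133,W))
```

```text
toe end [0.5394528  0.06220786 0.151     ] cheek [0.52718498 0.07220203 0.174     ] [0.55197654 0.07090936 0.174     ] post [0.53958228 0.07136948 0.11      ] staple [0.53905168 0.05510287 0.168     ]
toe end start [0.54150728 0.09930631 0.133     ]
```

```bash
python3 -m inch '[{"x":0,"y":0.5,"z":0.2,"twist":0},{"x":0,"y":0.5,"z":0.2,"twist":0},{"x":0,"y":0.5,"z":0.2,"twist":0},{"x":0,"y":0.5,"z":0.2,"twist":0}]' -1 20; python3 -m inch '[{"x":0,"y":0.5,"z":0.2,"twist":0},{"x":0,"y":0.5,"z":0.2,"twist":0},{"x":0,"y":0.5,"z":0.2,"twist":0},{"x":0,"y":0.5,"z":0.2,"twist":0}]'
```

```text
t: 12.75
tool_pos: [0.5347, -0.0214, 0.3578]
orientation: [-1.571, 0.051, -0.052]
force: [-0.8, -1.9, -4.2]
opening: 0.0138
t: 13.15
tool_pos: [0.5348, -0.0204, 0.3558]
orientation: [-1.57, 0.051, -0.052]
force: [-0.2, 0.3, -1.7]
opening: 0.0139
```

```bash
python3 -m inch '[{"x":0,"y":0.5,"z":0.2,"twist":0},{"x":0,"y":0.5,"z":0.2,"twist":0},{"x":0,"y":0.5,"z":0.2,"twist":0},{"x":0,"y":0.5,"z":0.2,"twist":0},{"x":0,"y":0,"z":0,"twist":0}]' -1 20; python3 shot.py 11; python3 st.py
python3 - <<'E'
from h import *
W=dict(np.load("w_11.npz"))
cv2.imwrite("pics/g2.png",cv2.resize(W["color"][40:300,250:390,::-1],None,fx=2.3,fy=2.3,interpolation=cv2.INTER_CUBIC))
E
```

```text
t: 13.65
tool_pos: [0.5347, -0.0195, 0.3535]
orientation: [-1.57, 0.052, -0.052]
force: [0.2, 0.8, -1.1]
opening: 0.0135
t 13.7 q [-0.132 -0.016  1.734  0.     1.423 -0.067] 
grasp [ 0.5348 -0.0195  0.1865] F [-0.06  1.58 -1.87] Mw [-0.04 -0.08  0.03] open 0.0137
xaxis [ 0.998 -0.066  0.   ] y [ 2.e-04  2.e-04 -1.e+00] z [0.066 0.998 0.   ] x-axis yaw -0.0659
```

View pics/g2.png

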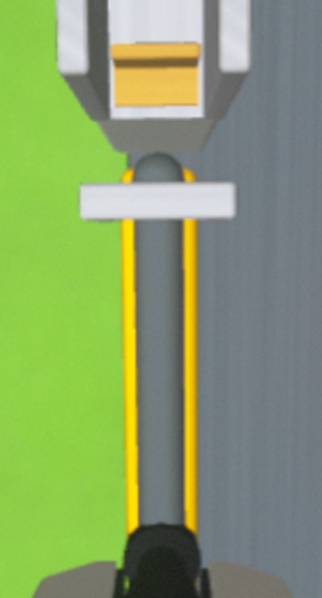

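```bash
python3 -m inch '[{"x":-3.4,"y":0,"z":0,"twist":-0.025},{"x":-3.4,"y":0,"z":-0.1,"twist":-0.025},{"x":-3.4,"y":0,"z":0,"twist":-0.025},{"x":-3.4,"y":0,"z":-0.1,"twist":-0.025}]' -1 22; python3 st.py
```

```text
t: 14.1
tool_pos: [0.5208, -0.0195, 0.3535]
orientation: [-1.571, -0.029, 0.028]
force: [2.1, 0.6, -3.1]
opening: 0.0135
t 14.1 q [-0.136 -0.054  1.771  0.     1.424 -0.172] 
grasp [ 0.5209 -0.0195  0.1865] F [ 2.13  0.59 -3.09] Mw [-0.1  -0.4   0.01] open 0.0135
xaxis [0.999 0.036 0.   ] y [ 4.e-04 -0.e+00 -1.e+00] z [-0.036  0.999 -0.   ] x-axis yaw 0.0362
```

```bash
python3 -m inch '[{"x":-3.4,"y":0,"z":0,"twist":-0.025},{"x":-3.4,"y":0,"z":-0.1,"twist":-0.025},{"x":-3.4,"y":0,"z":0,"twist":-0.025},{"x":-3.4,"y":0,"z":-0.1,"twist":-0.025},{"x":-3.4,"y":0,"z":0,"twist":-0.025}]'; python3 -m inch '[{"x":-3.4,"y":0,"z":-0.1,"twist":-0.025},{"x":-3.4,"y":0,"z":0,"twist":-0.025},{"x":-3.4,"y":0,"z":-0.1,"twist":-0.025},{"x":-3.4,"y":0,"z":0,"twist":-0.025},{"x":-3.4,"y":0,"z":-0.1,"twist":-0.025},{"x":0,"y":0,"z":0,"twist":0},{"x":0,"y":0,"z":0,"twist":0}]'; python3 st.py; python3 shot.py 12
python3 - <<'E'
from plant import imaging; import cv2, numpy as np
for n in("side","scene"):
    d=imaging.read_camera(n); np.savez(f"z_{n}.npz",**d)
cv2.imwrite("pics/z_scene.png",cv2.resize(d["color"][150:310,170:340,::-1],None,fx=4,fy=4)[:600,:])
d=np.load("z_side.npz"); cv2.imwrite("pics/z_side.png",cv2.resize(d["color"][220:420,240:440,::-1],None,fx=3,fy=3))
E
```

```text
t: 14.6
tool_pos: [0.5039, -0.0212, 0.3535]
orientation: [-1.567, -0.127, 0.126]
force: [1.5, -0.4, -2.3]
opening: 0.0133
t: 15.3
tool_pos: [0.4876, -0.025, 0.3534]
orientation: [-1.559, -0.223, 0.223]
force: [1.7, -1.3, -2.4]
opening: 0.0139
t 15.3 q [-0.156 -0.146  1.858 -0.     1.43  -0.44 ] 
grasp [ 0.4876 -0.025   0.1864] F [ 1.67 -1.31 -2.4 ] Mw [-0.36 -0.52 -0.03] open 0.0139
xaxis [0.96 0.28 0.  ] y [ 1.e-04 -0.e+00 -1.e+00] z [-0.28  0.96 -0.  ] x-axis yaw 0.2836
```

View pics/w_12.png

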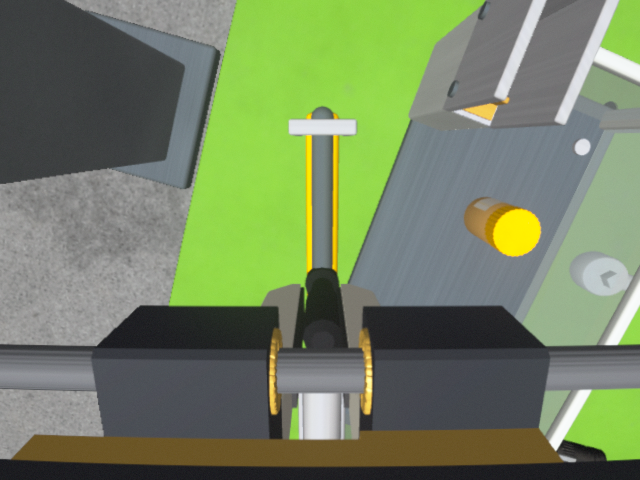

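View pics/z_scene.png

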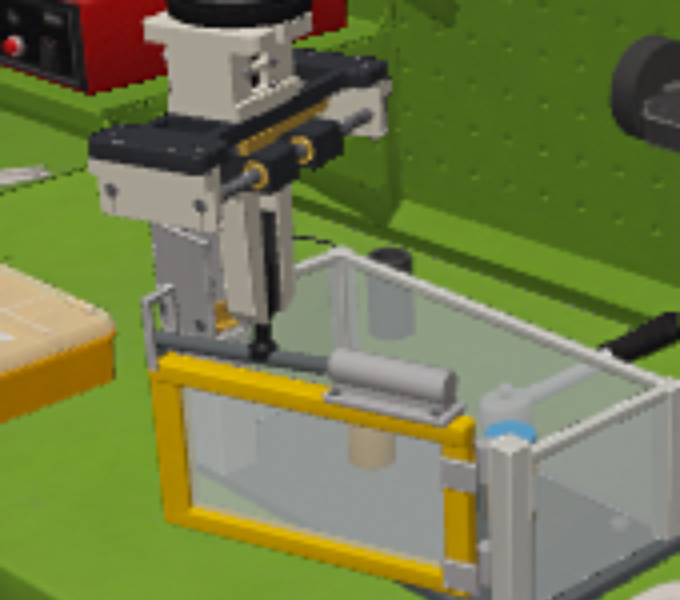

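View pics/z_side.png

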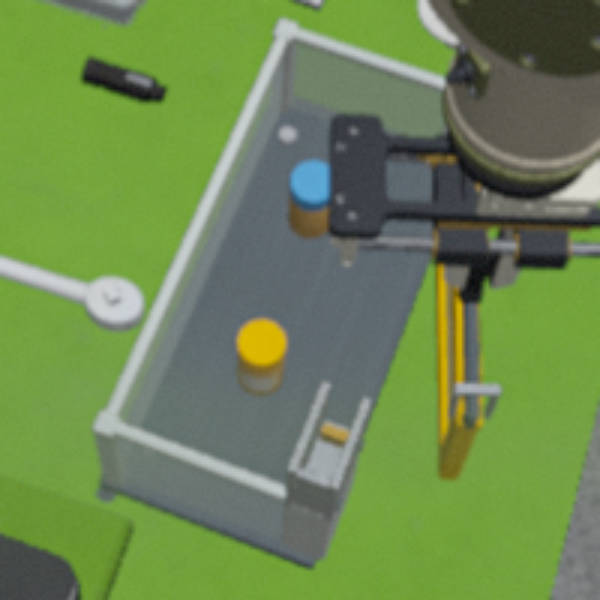

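Run:
```python
from h import *
P=[]
for n in(11,12):
    W=dict(np.load(f"w_{n}.npz")); c=W["color"]
    print(n)
    hsv=cv2.cvtColor(c,cv2.COLOR_RGB2HSV)
    m=cv2.inRange(hsv,(0,0,195),(180,25,255)); m[:105 if n==12 else 112]=0; m[150:]=0; m[:,:270]=0; m[:,370:]=0
    ys,xs=np.nonzero(m); x0,x1,y0,y1=xs.min(),xs.max(),ys.min(),ys.max(); print(x0,x1,y0,y1,len(xs))
    p=onz(W,((x0+x1)/2,(y0+y1)/2),.168,W); 
    e=onz(W,(x1,(y0+y1)/2),.168,W)-onz(W,(x0,(y0+y1)/2),.168,W)
    # yellow rail fit on left strip
    my=cv2.inRange(hsv,(20,200,150),(30,255,255)); my[:145]=0; my[250:]=0; my[:,:295]=0; my[:,345:]=0
    ds=[]
    for lo,hi in((295,319),(325,345)):
        yy,xx=np.nonzero(my[:,lo:hi]); xx=xx+lo
        if len(xx)<30: continue
        vx,vy,a,b=cv2.fitLine(np.c_[xx,yy].astype(np.float32),cv2.DIST_HUBER,0,.01,.01).ravel()
        q=onz(W,(a+40*vx,b+40*vy),.135,W)-onz(W,(a-40*vx,b-40*vy),.135,W); q*=np.sign(q[1]); ds.append(np.arctan2(-q[0],q[1]))
    print(p,"rail angles",ds); P.append((p,np.mean(ds)))
(a,x),(b,y)=P; ch=np.linalg.norm(a-b)
print("rail turn deg",np.degrees(y-x))
h=np.array([.5256,-.1563]); v1=a[:2]-h; v2=b[:2]-h
print("staple turn deg",np.degrees(np.arctan2(v1[0]*v2[1]-v1[1]*v2[0],v1@v2)),np.linalg.norm(v1),np.linalg.norm(v2))
```

```text
11
285 351 120 134 929
[0.53872712 0.05258579 0.168     ] rail angles [np.float64(-0.05891396520774839), np.float64(-0.05879395982809667)]
12
289 355 120 134 939
[0.4682735  0.04445986 0.168     ] rail angles [np.float64(0.2813261777254792), np.float64(0.2920690213788657)]
rail turn deg 19.79864611076934
staple turn deg 19.532509220327917 0.20929786380582419 0.20878421466283884
```

```bash
python3 -m inch '[{"x":0,"y":0,"z":0,"twist":0},{"x":0,"y":0,"z":0,"twist":0},{"x":0,"y":0,"z":0,"twist":0},{"x":0,"y":0,"z":0,"twist":0},{"x":0,"y":0,"z":0,"twist":0},{"x":0,"y":0,"z":0,"twist":0}]'; python3 -c "
from plant import robot; print(robot.close_job())"
```

```text
t: 16.05
tool_pos: [0.4876, -0.025, 0.3534]
orientation: [-1.559, -0.223, 0.223]
force: [2.6, -0.8, -2.2]
opening: 0.0141
the job is handed in; nothing more can be done
None
```

The gate is ajar by about 20°, with the gripper still holding the knob. I handed the job in at 16 s of the 51 s allowed.

**What I did**
- **Drawing back:** I gripped the knob at a measured 182–183 mm and drew the bolt back 4.8 mm until the toe met the lip. The force rose to 9.3 N, so I eased it to about 6 N.
- **Lifting:** I raised the knob 10 mm while still pulling and drew it over the lip.
- **Clearing the keeper:** I drew the bolt out to about 40 mm and lowered it most of the way back. I then swung the gate towards the robot, turning the hand with it.

**Last checks**
- **Gate angle:** it measured 19.8° from the rail line and 19.5° from the staple.
- **Toe clearance:** the toe stood 9 mm clear of the cheeks before the swing.
- **Holding:** the grip opening was 14.1 mm at 22 N. The pose stayed steady over the last 0.7 s, with about 2–3 N of pull from the spring.
- **Surroundings:** the vials, the ratchet and the rest of what the last pictures show looked undisturbed.

**What did not go smoothly**
- Midway through the lift, the knob would not tilt in the tighter 35 N grip, and the lifting force rose to 13 N. I cut the grip to 20 N.
- The pull fell to about zero for a moment when the knob tilted free, with the toe still at the lip. It came back to only 1–2 N, about sliding friction, for the rest of the lift, so the pull on the lip was very light there.

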